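# Restock the filter rack, oldest in front

### The arm

A 6-joint arm with a two-finger parallel gripper is mounted at the origin on the work surface. World frame = base frame: x ahead of the robot, y to its left, z up, the work surface at z = 0. Lengths are in m, angles in rad, forces in N, time in s.
With the tool pointing down it reaches from about 0.35 to 0.85 m from the base axis. Payload 8.1 kg.
Tool frame: the origin (TCP) lies at the very end of the fingers, on their centre line; the grasp point (between the pads) lies 19 mm behind it; z points along the fingers, x is the direction in which the jaws open and shut, and the axes are right-handed (so a half turn about z gives the same grasp; the last joint's range is limited). The gripper opens to 93 mm and grips with 3 to 60 N. Pads are 15 mm wide; open, the fingers measure 128 mm over their backs; the gripper's body (75 mm by 188 mm) begins 65 mm behind the grasp point.
Start: joints at [-1.242, 0.13, 1.488, -0, 1.523, -0.085], TCP at [0.241, -0.549, 0.219] pointing down, gripper open.
Joint ranges: [-2.96, 2.96], [-0.89, 2.26], [0.02, 2.5], [-1.34, 4.48], [0, 2.73], [-2.66, 2.66]. Speed limits (rad/s): [2.39, 2.39, 2.79, 3.14, 3.14, 3.14].

### API

Orientations are given as a rotation vector (axis times angle).
In Python, from plant import sense, vision, arm, models gives the robot as it stands.
- The arm moves only by the tool play_rows, never from a script. Its argument "moves" is a list of rows, each an object of numbers: "gripper": the opening, from -1 (shut) to 1 (fully open), so that 0 is half open; "x", "y", "z": the shift along the tool's x, y, z in units of 40 mm (1.0 is 40 mm); "roll": the turn about the tool's z in units of 8 degrees (1.0 is 8 degrees). A call has 1 to 12 rows; each row is the pose to reach, as a shift and turn from the pose measured when the call began, along the tool's axes at that moment; what a row does not reach only later rows make up. A row lasts 1/8 s, in which the tool goes at most 62.5 mm and 10.7 degrees, less where a joint would pass 70% of its speed; a pose out of reach is approached as far as the arm can. A call with a gripper value outside its range is refused whole. The fingers move at their own pace and stop on an object; the grip force is fixed at half the most. Time passes only in rows, so rows that repeat a pose let the fingers close. It gives the time, the measured TCP pose, the force and the opening at its end, in the units of the state.
- sense(): the state, without advancing time (a new reading comes with each control period).
- vision.grab_frame(name): name is "scene" or "top"; returns (picture, depth): 420x560x3 uint8, blue, green, red; 420x560 float32, m along the optical axis (not along the pixel's ray), 0 where there is no reading.
- vision.camera_model(name): a dict with "vertical_fov" (degrees; the focal length in pixels is half the picture's height over the tangent of half this angle, whatever the lens; pixels are square), "cx", "cy" (the principal point, pixels), "rvec" (rotation vector, rad) and "tvec" (3), from world to camera coordinates, as OpenCV has them. Camera axes: x right, y down, z forward; pixel columns grow to the right and rows downward; lengths in m; the calibration is good to about 2 mm. A picture is of the moment at which its call begins. camera_model takes no time and is no camera call.
- arm.finish_job(): hands the job in, once; it reports no verdict.
Trained networks look in the newest picture that a camera, given by its name, has taken for a name from the list of things; names that differ only in an ending like _2 or _b are one class to them, and where a whole thing is asked for, a point or a joint stands for the part that bears it (a point fixed in the world has none). Each returns a list of dicts, best first, with "conf" (0 to 1); they miss things now and then, are a little off and sometimes report something else, mostly with a low value. They report only what shows in the picture. A call takes as long as a camera call. They do not tell look-alikes from the thing itself.
- models.look_for(name, camera): "at" ([row, column] in pixels, amid what is visible of it).
- models.outline_of(name, camera): "mask" (420x560 bool, what is visible of it) and "at" ([row, column] in pixels, amid what is visible of it).
- models.place_of(name, camera): "at" ([row, column] in pixels: a listed point, or the origin of a listed thing).
The state is a dict: "time": time; "qpos": joint angles; "qvel": joint speeds; "joint_torque": joint torques, N m; "tcp_pos": TCP position; "tool_rot": TCP orientation; "contact_force": force on the tool from outside, world axes, zero at the start; "torque": the same for the moment, N m; "width": opening from 0.0 (shut) to 1.0 (fully open).
Only numpy, scipy, OpenCV 4.12 (cv2) and the standard library are available. Lean on these libraries where they do the work, as an engineer would, in place of code of your own. Each camera call takes 0.05 s, during which the arm holds its last target. There are 200 camera calls.

### The job

Stock the counter rack with the new goods from the delivery tray, oldest in front: in each lane that still has room, one new piece of that lane's kind goes behind the old one, wholly under the glass shelf, and the old one stands in the open front part of its lane again. A lane takes only one piece under the glass and one in front, so new goods whose lane is full, or has become full, go in the grey overflow bin. Everything on the rack stands upright on the deck, and the other things on the counter stay where they are.

Things in the scene. Friction and masses are not known exactly. Their poses are not given: they have to be found in the camera images.
- old_can: old stock: upright white spin-on oil filter, a round steel can 66 mm in diameter and 72 mm high. Starts at the front of one of the three lanes, in front of the glass; which lane varies, and that lane is the lane of this kind; origin at the centre of its underside, z up. About 0.15 to 0.5 kg
- old_tall: old stock: upright, nearly cubic cardboard carton, 54 x 54 mm and 62 mm high. Starts at the front of one of the three lanes, in front of the glass; which lane varies, and that lane is the lane of this kind; origin at the centre of its underside, z up. About 0.15 to 0.5 kg
- old_flat: old stock: lower, wider cardboard carton, 68 mm (its x) by 62 mm (its y) and 44 mm high. Starts at the front of one of the three lanes, in front of the glass; which lane varies, and that lane is the lane of this kind; origin at the centre of its underside, z up. About 0.15 to 0.5 kg
- back_can: old stock already under the glass behind old_can in the same lane, so that this lane is full from the start: upright white spin-on oil filter, a round steel can 66 mm in diameter and 72 mm high. Only one back_ thing is present; origin at the centre of its underside, z up
- back_tall: old stock already under the glass behind old_tall in the same lane, so that this lane is full from the start: upright, nearly cubic cardboard carton, 54 x 54 mm and 62 mm high. Only one back_ thing is present; origin at the centre of its underside, z up
- back_flat: old stock already under the glass behind old_flat in the same lane, so that this lane is full from the start: lower, wider cardboard carton, 68 mm (its x) by 62 mm (its y) and 44 mm high. Only one back_ thing is present; origin at the centre of its underside, z up
- new_can1: new stock, upright white spin-on oil filter, a round steel can 66 mm in diameter and 72 mm high. Starts in the delivery tray at any of four places; may be absent; origin at the centre of its underside, z up. About 0.15 to 0.5 kg
- new_can2: new stock, upright white spin-on oil filter, a round steel can 66 mm in diameter and 72 mm high. Starts in the delivery tray at any of four places; may be absent; origin at the centre of its underside, z up. About 0.15 to 0.5 kg
- new_tall: new stock, upright, nearly cubic cardboard carton, 54 x 54 mm and 62 mm high. Starts in the delivery tray at any of four places; may be absent; origin at the centre of its underside, z up. About 0.15 to 0.5 kg
- new_flat: new stock, lower, wider cardboard carton, 68 mm (its x) by 62 mm (its y) and 44 mm high. Starts in the delivery tray at any of four places; may be absent; origin at the centre of its underside, z up. About 0.15 to 0.5 kg
- rack: fixed blue counter rack, 335 mm wide (y), 202 mm deep (x), open to the front (-x, towards the robot). Origin: on the counter under the middle of its front edge; x points to the back. Deck top 20 mm above the counter; front lip 4 mm thick, 14 mm above the deck. From x = 104 to 202 mm a clear glass shelf 6 mm thick lies over the lanes, its underside 85 mm above the deck
- lane_left (a point): lane at rack y = 105 mm: this point is on the deck top in the lane's middle, straight below the glass shelf's front edge; x points along the lane to the back (lip's inner face at x = -100 mm, back stop rails at +87 mm), y across, z up. Lanes are parted by 5 mm wires at rack y = +-52.5 and +-157.5 mm, tops 14.5 mm above the deck
- lane_middle (a point): lane at rack y = 0 mm: this point is on the deck top in the lane's middle, straight below the glass shelf's front edge; x points along the lane to the back (lip's inner face at x = -100 mm, back stop rails at +87 mm), y across, z up. The glass rests on four thin posts outside the lanes, so each lane is clear up to the glass
- lane_right (a point): lane at rack y = -105 mm: this point is on the deck top in the lane's middle, straight below the glass shelf's front edge; x points along the lane to the back (lip's inner face at x = -100 mm, back stop rails at +87 mm), y across, z up. Friction on the deck is about 0.6: goods pushed along a lane slide
- tray: fixed cardboard delivery tray, 230 x 230 mm outside, walls 4 mm thick and 24 mm high, inner floor 4 mm above the counter; origin at the centre of its underside; left or right of the rack. The new stock stands in it at about (+-53, +-53) mm
- bin_floor (a point): fixed open grey plastic overflow bin, 200 mm (x) by 230 mm (y) outside, walls 4 mm thick and 45 mm high, on the other side of the rack from the tray, empty at the start; this point is the centre of its inner floor, 4 mm above the counter, x and y along its sides
- bearing: bystander, to be left alone: steel bearing lying flat, 52 mm across, 15 mm high; the counter between x = 0.42 m and the rack's front is free of bystanders
- spark_plug: bystander, to be left alone: spark plug lying down, 70 mm long
- tape: bystander, to be left alone: roll of clear tape lying flat, 80 mm across, 24 mm high
- stapler: bystander, to be left alone: black stapler, 130 mm long
- bell: bystander, to be left alone: counter bell, 80 mm across, 57 mm high
- piston: bystander, to be left alone: aluminium piston standing, 68 mm across, 50 mm high
Mind the look-alikes: they are no part of the job. What is shaped like the new_can1 but green or red is not meant.

How it is judged:
By the outcome, as a careful person would: the job done as asked, in the order asked, and still so for the second after the job is handed in, with the robot touching nothing.
Of new_can1, new_can2, new_tall, new_flat only 3 to 4 are there at a start; the rules pass over those that are not, and their reading is None.
Of back_can, back_tall, back_flat only 1 to 1 are there at a start; the rules pass over those that are not, and their reading is None.
At some moment in a run one of new_can1, new_can2, new_tall, new_flat may be knocked a few centimetres aside while the robot is not near it.
Once in a run the grip may slacken for a moment while it holds something.
It also fails if it takes over 210 s, if anything falls off the work surface, if the arm or the gripper's body presses on something with over 40 N, if the wrist force passes 120 N, or if a joint passes its speed limit or range.

## Working session

There is one attempt and no reset: what is moved stays moved. The work goes in short steps, Python scripts to look and compute and a tool call to move; the robot and the scene stay as the last step left them, time stands still between calls to the robot, and variables do not carry over. Pictures are saved under pics/ and viewed, about 12 in all and at most 16, crops included, and the job is handed in when it is done.

Besides the shell and the picture viewer there is one more tool, called by a JSON object that holds its "fn" and its "kwargs". play_rows: Moves the arm, as the interface text tells. Its arguments: {"type":"object","properties":{"moves":{"type":"array"}},"required":["moves"]}

```bash
ls; mkdir -p pics; cat > h.py <<'E'
import numpy as np, cv2
from plant import sense, vision, arm, models
def cam(n):
    m=vision.camera_model(n); f=210/np.tan(np.radians(m["vertical_fov"]/2))
    R=cv2.Rodrigues(np.array(m["rvec"],float))[0]; return f,m["cx"],m["cy"],R,np.array(m["tvec"],float)
def cloud(n,d):
    f,cx,cy,R,t=cam(n); v,u=np.mgrid[0:420,0:560]
    P=np.stack([(u-cx)/f*d,(v-cy)/f*d,d],-1); W=(P-t)@R; W[d<=0]=np.nan; return W
def proj(n,p):
    f,cx,cy,R,t=cam(n); q=R@np.array(p,float)+t; return f*q[1]/q[2]+cy, f*q[0]/q[2]+cx
def onplane(n,rc,z):
    f,cx,cy,R,t=cam(n); r=R.T@np.array([(rc[1]-cx)/f,(rc[0]-cy)/f,1]); o=-R.T@t
    return o+r*(z-o[2])/r[2]
E
cat > a.py <<'E'
from h import *
s=sense(); print({k:np.round(v,3) for k,v in s.items()})
for n in("scene","top"):
    p,d=vision.grab_frame(n); cv2.imwrite(f"pics/{n}0.png",p); np.save(f"pics/{n}0.npy",d); print(n,vision.camera_model(n),cam(n)[3].T@-cam(n)[4])
    for k in "old_can old_tall old_flat new_can1 new_tall new_flat tray bin_floor lane_left lane_middle lane_right rack".split():
        for e in models.place_of(k,n)[:5]:
            if e["conf"]>.3:
                z={'l':.02,'b':.004,'t':0,'r':0,'o':.02,'n':.004}[k[0]]
                print(k,round(e["conf"],2),np.round(e["at"]),np.round(onplane(n,e["at"],z),3))
E
python3 a.py
```

```text
pics
{'time': np.float64(0.0), 'qpos': array([-1.242,  0.131,  1.489,  0.   ,  1.523, -0.085]), 'qvel': array([-0.   ,  0.001, -0.   , -0.   , -0.   , -0.001]), 'joint_torque': array([ 1.0000e-03, -5.5983e+01, -4.9176e+01,  7.7000e-02,  3.5000e-02,
       -0.0000e+00]), 'tcp_pos': array([ 0.241, -0.549,  0.218]), 'tool_rot': array([-2.629e+00,  1.717e+00,  2.000e-03]), 'contact_force': array([ 0.779, -0.061, -0.199]), 'torque': array([-0.017,  0.004,  0.019]), 'width': np.float64(1.002)}
scene {'vertical_fov': 46.00623522983825, 'cx': 275.19102923972764, 'cy': 212.9962567192861, 'rvec': array([ 1.20131235,  2.09846655, -1.10814216]), 'tvec': array([ 0.30202747, -0.1746069 ,  1.59918093])} [1.38725241 0.4457564  0.74560029]
old_can 0.86 [264. 318.] [0.583 0.1   0.02 ]
old_tall 0.74 [196. 210.] [ 0.47  -0.284  0.02 ]
old_tall 0.57 [222. 333.] [0.409 0.06  0.02 ]
old_flat 0.53 [207. 151.] [ 0.596 -0.387  0.02 ]
new_can1 0.9 [161. 194.] [ 0.31  -0.465  0.004]
new_can1 0.73 [216. 190.] [ 0.562 -0.285  0.004]
new_can1 0.64 [207. 156.] [ 0.574 -0.391  0.004]
new_can1 0.38 [219. 333.] [0.376
[... 879 characters left out ...]
0. 405.] [ 0.555 -0.409  0.004]
new_can1 0.73 [199. 449.] [ 0.498 -0.534  0.004]
new_can1 0.71 [181. 368.] [ 0.554 -0.303  0.004]
new_can1 0.63 [262. 418.] [ 0.321 -0.439  0.004]
new_tall 0.94 [216. 411.] [ 0.45  -0.423  0.004]
new_tall 0.38 [289. 171.] [0.251 0.269 0.004]
new_flat 0.56 [215. 368.] [ 0.455 -0.301  0.004]
tray 0.97 [198. 390.] [ 0.503 -0.364  0.   ]
tray 0.46 [208. 139.] [0.485 0.364 0.   ]
bin_floor 0.62 [208. 138.] [0.483 0.365 0.004]
lane_left 0.8 [149. 229.] [0.651 0.098 0.02 ]
lane_middle 0.6 [147. 266.] [ 0.655 -0.009  0.02 ]
lane_right 0.84 [144. 305.] [ 0.661 -0.12   0.02 ]
lane_right 0.59 [167. 264.] [ 0.595 -0.002  0.02 ]
rack 0.96 [185. 272.] [ 0.547 -0.023  0.   ]
```

View pics/top0.png

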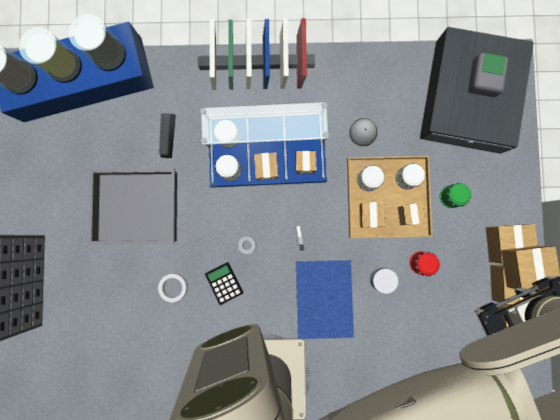

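View pics/scene0.png

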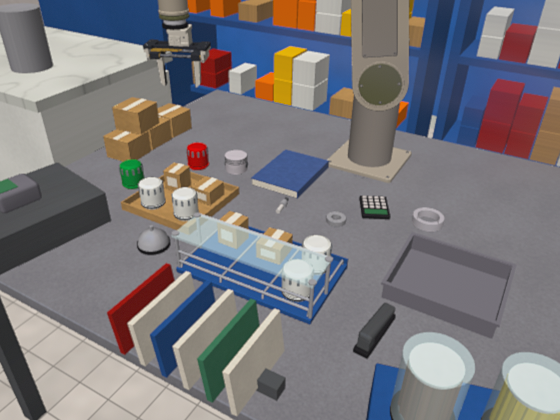

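The top view shows these things:
- **Left lane:** two white cans, old at (167,228) and back at (132,226), so this lane is full.
- **Middle lane:** flat carton at (165,265).
- **Right lane:** tall carton at (161,306).
- **Tray:** white cans at (178,372) and (175,412), flat carton at (215,372), tall carton at (214,409).
- **Bin:** on the left at (207,135).

These could be mistaken for the goods: green can (195,457), red can (264,425), piston (281,385), and the carton stack at (250,520). None of them is in the tray, so I leave them alone.

Next I'll measure poses from depth.

```bash
cat > m.py <<'E'
from h import *
def blobs(W,box,zr,minn=40):
    x0,x1,y0,y1=box
    M=(W[...,0]>x0)&(W[...,0]<x1)&(W[...,1]>y0)&(W[...,1]<y1)&(W[...,2]>zr[0])&(W[...,2]<zr[1])
    n,L=cv2.connectedComponents(M.astype(np.uint8)); out=[]
    for i in range(1,n):
        P=W[L==i]
        if len(P)<minn: continue
        r=cv2.minAreaRect((P[:,:2]*1000).astype(np.float32))
        v,u=np.where(L==i); out.append((np.round(r[0]),np.round(r[1]),round(r[2]),round(float(np.median(P[:,2])),3),len(P),(int(v.mean()),int(u.mean()))))
    return out
E
cat > b.py <<'E'
from m import *
p=cv2.imread("pics/top0.png"); W=cloud("top",np.load("pics/top0.npy"))
print("tray"); [print(o) for o in blobs(W,(.36,.64,-.5,-.22),(.038,.1))]
print("rack"); [print(o) for o in blobs(W,(.5,.8,-.21,.19),(.05,.098))]
print("glass?"); [print(o) for o in blobs(W,(.5,.8,-.21,.19),(.1,.13))]
print("traywalls",blobs(W,(.36,.64,-.5,-.22),(.018,.032)))
print("bin",blobs(W,(.35,.62,.22,.5),(.035,.055)))
b,g,r=[p[...,i].astype(int) for i in range(3)]
M=(b>r+50)&(W[...,0]>.5)&(W[...,0]<.78)&(W[...,1]>-.22)&(W[...,1]<.2)
lip=M&(W[...,2]>.029)&(W[...,2]<.04)&(W[...,0]<.6)
P=W[lip]; print("lip",len(P)); print(cv2.minAreaRect((P[:,:2]*1000).astype(np.float32)))
P=W[M&(W[...,2]<.045)]; print("deck",cv2.minAreaRect((P[:,:2]*1000).astype(np.float32)))
c=p[90:260,190:470]; cv2.imwrite("pics/c0.png",cv2.resize(c,None,fx=2.8,fy=2.8,interpolation=cv2.INTER_CUBIC))
E
python3 b.py
```

```text
tray
(array([ 561., -410.]), array([66., 64.]), 79, 0.075, 511, (175, 410))
(array([ 558., -300.]), array([65., 65.]), 41, 0.074, 482, (177, 370))
(array([ 456., -303.]), array([64., 67.]), 90, 0.049, 571, (213, 372))
(array([ 455., -411.]), array([54., 55.]), 6, 0.066, 446, (213, 412))
rack
(array([ 602., -118.]), array([52., 54.]), 89, 0.083, 421, (161, 305))
(array([596.,  -8.]), array([69., 62.]), 3, 0.065, 557, (165, 265))
(array([591.,  98.]), array([64., 64.]), 43, 0.091, 487, (166, 227))
glass?
(array([701.,  -7.]), array([100., 340.]), 2, 0.112, 4574, (122, 263))
traywalls [(array([ 508., -356.]), array([230., 232.]), 0, 0.024, 578, (194, 391))]
bin [(array([488., 371.]), array([241., 212.]), 90, 0.046, 1199, (204, 128))]
lip 207
((553.8999633789062, -12.010421752929688), (331.00604248046875, 29.194948196411133), 88.31971740722656)
deck ((609.6139526367188, -11.088134765625), (124.1225814819336, 338.0649719238281), 1.794676423072815)
```

View pics/c0.png

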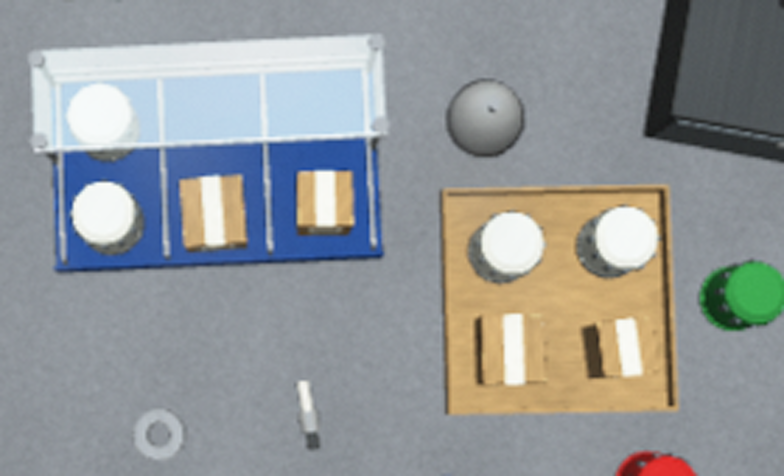

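Scene as measured:
- The rack origin is at (548,-12) mm with a yaw of about 1.9°.
- The left lane is full of cans, so both new cans go to the bin.
- The middle lane is flat and the right lane is tall. For each: stage the old piece on the counter in front, set the new one in, and push it back with the held old piece.

I'll start with old_flat.

```bash
cat > g.py <<'E'
# usage: g.py x y z yaw(mm,deg) -> move units from current pose
import sys; from h import *
def go(x,y,z,yaw):
    s=sense(); p=np.array(s["tcp_pos"])*1000; R=cv2.Rodrigues(np.array(s["tool_rot"],float))[0]
    psi=np.degrees(np.arctan2(R[1,0],R[0,0])); d=R.T@(np.array([x,y,z])-p)
    print("t",round(s["time"],1),"tcp",np.round(p),"psi",round(psi,1),"->",np.round(d/40,2),"roll",round(-(yaw-psi)/8,2),"w",round(s["width"]*93,1),"F",np.round(s["contact_force"],1))
if __name__=="__main__": go(*map(float,sys.argv[1:5]))
E
python3 g.py 596 -8 150 -88.1
```

```text
t 1.3 tcp [ 241. -549.  219.] psi -66.3 -> [ -8.83 -13.56   1.72] roll 2.73 w 93.4 F [0.1 0.7 0.4]
```

{"fn": "play_rows", "kwargs": {"moves": [{"gripper":1,"x":-8.83,"y":-13.56,"z":0.5,"roll":2.73},{"gripper":1,"x":-8.83,"y":-13.56,"z":0.5,"roll":2.73},{"gripper":1,"x":-8.83,"y":-13.56,"z":0.5,"roll":2.73},{"gripper":1,"x":-8.83,"y":-13.56,"z":0.5,"roll":2.73},{"gripper":1,"x":-8.83,"y":-13.56,"z":0.5,"roll":2.73},{"gripper":1,"x":-8.83,"y":-13.56,"z":0.5,"roll":2.73},{"gripper":1,"x":-8.83,"y":-13.56,"z":0.5,"roll":2.73},{"gripper":1,"x":-8.83,"y":-13.56,"z":0.5,"roll":2.73},{"gripper":1,"x":-8.83,"y":-13.56,"z":0.5,"roll":2.73},{"gripper":1,"x":-8.83,"y":-13.56,"z":0.5,"roll":2.73},{"gripper":1,"x":-8.83,"y":-13.56,"z":0.5,"roll":2.73},{"gripper":1,"x":-8.83,"y":-13.56,"z":0.5,"roll":2.73}]}}

```text
time: 2.8
tcp_pos: [0.5963, -0.006, 0.1982]
tool_rot: [2.261, -2.181, -0.001]
contact_force: [-1.3, -0.3, -0.3]
width: 1.0
```

```bash
python3 g.py 596 -8 40 -88.1
```

```text
t 2.8 tcp [596.  -6. 198.] psi -88.0 -> [0.05 0.01 3.96] roll 0.02 w 93.0 F [-1.3 -0.3 -0.3]
```

{"fn": "play_rows", "kwargs": {"moves": [{"gripper":1,"x":0.05,"z":2.5},{"gripper":1,"x":0.05,"z":3.3},{"gripper":1,"x":0.05,"z":3.9},{"gripper":1,"x":0.05,"z":3.9},{"gripper":-1,"x":0.05,"z":3.9},{"gripper":-1,"x":0.05,"z":3.9},{"gripper":-1,"x":0.05,"z":3.9},{"gripper":-1,"x":0.05,"z":3.9},{"gripper":-1,"x":0.05,"z":3.4},{"gripper":-1,"x":0.05,"z":2.6}]}}

```text
schema error: expected keys gripper, x, y, z, roll
```

```bash
python3 g.py 485 -12 24 -90
```

```text
t 2.8 tcp [596.  -6. 198.] psi -88.0 -> [0.05 2.78 4.36] roll 0.26 w 93.0 F [-1.3 -0.3 -0.3]
```

{"fn": "play_rows", "kwargs": {"moves": [{"gripper":1,"x":0.05,"y":0,"z":2.0,"roll":0},{"gripper":1,"x":0.05,"y":0,"z":3.3,"roll":0},{"gripper":1,"x":0.05,"y":0,"z":3.9,"roll":0},{"gripper":1,"x":0.05,"y":0,"z":3.9,"roll":0},{"gripper":-1,"x":0.05,"y":0,"z":3.9,"roll":0},{"gripper":-1,"x":0.05,"y":0,"z":3.9,"roll":0},{"gripper":-1,"x":0.05,"y":0,"z":3.9,"roll":0},{"gripper":-1,"x":0.05,"y":0,"z":3.9,"roll":0},{"gripper":-1,"x":0.05,"y":0,"z":3.4,"roll":0},{"gripper":-1,"x":0.05,"y":0,"z":2.6,"roll":0}]}}

```text
time: 4.05
tcp_pos: [0.5945, -0.0078, 0.0936]
tool_rot: [2.259, -2.179, -0.006]
contact_force: [1.0, 0.8, -3.2]
width: 0.668
```

```bash
python3 g.py 485 -12 24 -88
```

```text
t 4.0 tcp [595.  -8.  94.] psi -88.0 -> [0.01 2.73 1.75] roll 0.01 w 62.1 F [ 1.   0.8 -3.2]
```

{"fn": "play_rows", "kwargs": {"moves": [{"gripper":-1,"x":0,"y":1.4,"z":0,"roll":0},{"gripper":-1,"x":0,"y":2.7,"z":0,"roll":0},{"gripper":-1,"x":0,"y":2.73,"z":0.9,"roll":0},{"gripper":-1,"x":0,"y":2.73,"z":1.5,"roll":0},{"gripper":-1,"x":0,"y":2.73,"z":1.76,"roll":0},{"gripper":-1,"x":0,"y":2.73,"z":1.76,"roll":0},{"gripper":1,"x":0,"y":2.73,"z":1.76,"roll":0},{"gripper":1,"x":0,"y":2.73,"z":1.76,"roll":0},{"gripper":1,"x":0,"y":2.73,"z":1.76,"roll":0},{"gripper":1,"x":0,"y":2.73,"z":0.6,"roll":0},{"gripper":1,"x":0,"y":2.73,"z":-0.9,"roll":0},{"gripper":1,"x":0,"y":2.73,"z":-2,"roll":0}]}}

```text
time: 5.55
tcp_pos: [0.4865, -0.0119, 0.1772]
tool_rot: [2.26, -2.181, -0.002]
contact_force: [0.6, -0.2, -0.2]
width: 0.999
```

```bash
cat > look.py <<'E'
from m import *
import sys
p,d=vision.grab_frame("top"); cv2.imwrite(f"pics/{sys.argv[1]}.png",p); W=cloud("top",d)
for n,b,z in (("tray",(.36,.64,-.5,-.22),(.038,.1)),("front",(.42,.54,-.2,.2),(.02,.1)),("rack",(.53,.8,-.21,.19),(.05,.098)),("bin",(.38,.6,.26,.48),(.03,.1))):
    for o in blobs(W,b,z): print(n,o[0],o[1],*o[2:])
E
python3 look.py t1; python3 g.py 446 -303 28 -90
```

```text
tray [ 561. -410.] [65. 64.] 43 0.075 505 (175, 410)
tray [ 557. -300.] [64. 67.] 10 0.075 485 (177, 370)
tray [ 456. -303.] [63. 67.] 90 0.049 574 (214, 372)
tray [ 455. -411.] [54. 55.] 7 0.066 450 (213, 412)
front [458. -10.] [18. 51.] 3 0.045 124 (214, 267)
rack [ 602. -119.] [54. 52.] 0 0.082 395 (161, 306)
bin [588. 370.] [ 11. 220.] 0 0.045 346 (170, 133)
bin [387. 370.] [218.   8.] 89 0.046 291 (241, 132)
t 5.6 tcp [489. -12. 183.] psi -88.0 -> [7.22 1.37 3.89] roll 0.26 w 92.5 F [ 1.9 -0.1  5.1]
```

{"fn": "play_rows", "kwargs": {"moves": [{"gripper":1,"x":7.22,"y":1.37,"z":1,"roll":0.26},{"gripper":1,"x":7.22,"y":1.37,"z":1,"roll":0.26},{"gripper":1,"x":7.22,"y":1.37,"z":1,"roll":0.26},{"gripper":1,"x":7.22,"y":1.37,"z":1,"roll":0.26},{"gripper":1,"x":7.22,"y":1.37,"z":1,"roll":0.26},{"gripper":0.7,"x":7.22,"y":1.37,"z":2,"roll":0.26}]}}

```text
time: 6.35
tcp_pos: [0.4468, -0.308, 0.1062]
tool_rot: [-2.214, 2.224, -0.019]
contact_force: [-0.1, 0.0, -0.2]
width: 0.936
```

```bash
python3 g.py 446 -303 28 -90
```

```text
t 6.3 tcp [ 447. -308.  106.] psi -90.3 -> [-0.14  0.04  1.95] roll -0.03 w 87.0 F [-0.1  0.  -0.2]
```

{"fn": "play_rows", "kwargs": {"moves": [{"gripper":0.8,"x":-0.14,"y":0.04,"z":0,"roll":0},{"gripper":0.8,"x":-0.14,"y":0.04,"z":1.2,"roll":0},{"gripper":0.8,"x":-0.14,"y":0.04,"z":1.95,"roll":0},{"gripper":0.8,"x":-0.14,"y":0.04,"z":1.95,"roll":0},{"gripper":-1,"x":-0.14,"y":0.04,"z":1.95,"roll":0},{"gripper":-1,"x":-0.14,"y":0.04,"z":1.95,"roll":0},{"gripper":-1,"x":-0.14,"y":0.04,"z":1.95,"roll":0},{"gripper":-1,"x":-0.14,"y":0.04,"z":1.95,"roll":0},{"gripper":-1,"x":-0.14,"y":0.04,"z":1,"roll":0},{"gripper":-1,"x":-0.14,"y":0.04,"z":-0.5,"roll":0},{"gripper":-1,"x":-0.14,"y":0.04,"z":-1.5,"roll":0}]}}

```text
time: 7.72
tcp_pos: [0.4448, -0.3023, 0.1689]
tool_rot: [-2.214, 2.224, -0.022]
contact_force: [1.2, 0.0, -4.2]
width: 0.663
```

```bash
python3 g.py 590 -10 150 -88
```

```text
t 7.7 tcp [ 445. -302.  169.] psi -90.3 -> [-7.33 -3.59  0.46] roll -0.28 w 61.6 F [ 1.2  0.  -4.2]
```

{"fn": "play_rows", "kwargs": {"moves": [{"gripper":-1,"x":-7.33,"y":-3.4,"z":0,"roll":-0.28},{"gripper":-1,"x":-7.33,"y":-3.4,"z":0,"roll":-0.28},{"gripper":-1,"x":-7.33,"y":-3.4,"z":0,"roll":-0.28},{"gripper":-1,"x":-7.33,"y":-3.4,"z":0,"roll":-0.28},{"gripper":-1,"x":-7.33,"y":-3.4,"z":0,"roll":-0.28},{"gripper":-1,"x":-7.33,"y":-3.4,"z":0,"roll":-0.28},{"gripper":-1,"x":-7.33,"y":-3.4,"z":0.5,"roll":-0.28}]}}

```text
time: 8.6
tcp_pos: [0.5836, -0.0096, 0.1493]
tool_rot: [-2.258, 2.177, -0.027]
contact_force: [0.2, -0.4, -5.1]
width: 0.666
```

```bash
python3 g.py 583 -11 50 -88; python3 g.py 640 -9.5 48 -88;python3 look.py t2
```

```text
t 8.6 tcp [584. -10. 149.] psi -87.9 -> [0.01 0.05 2.48] roll 0.01 w 61.9 F [ 0.2 -0.4 -5.1]
t 8.6 tcp [584. -10. 149.] psi -87.9 -> [ 0.03 -1.37  2.55] roll 0.01 w 61.9 F [ 0.2 -0.4 -5.1]
tray [ 561. -410.] [65. 64.] 79 0.074 505 (175, 411)
tray [ 557. -300.] [64. 66.] 12 0.075 484 (177, 370)
tray [ 455. -411.] [54. 55.] 6 0.066 447 (213, 412)
front [483.   0.] [69. 37.] 3 0.044 295 (205, 262)
rack [ 602. -119.] [51. 54.] 89 0.082 285 (161, 308)
rack [565.  91.] [14. 41.] 6 0.085 86 (175, 229)
bin [589. 370.] [ 11. 220.] 0 0.045 342 (170, 134)
bin [387. 370.] [220.   8.] 89 0.046 292 (241, 133)
```

{"fn": "play_rows", "kwargs": {"moves": [{"gripper":-1,"x":0,"y":0.05,"z":1.4,"roll":0},{"gripper":-1,"x":0,"y":0.05,"z":2.45,"roll":0},{"gripper":-1,"x":0,"y":0.05,"z":2.5,"roll":0},{"gripper":-1,"x":0.02,"y":-0.6,"z":2.5,"roll":0},{"gripper":-1,"x":0.02,"y":-1.2,"z":2.5,"roll":0},{"gripper":-1,"x":0.02,"y":-1.37,"z":2.5,"roll":0},{"gripper":-1,"x":0.02,"y":-1.37,"z":2.55,"roll":0}]}}

```text
time: 9.52
tcp_pos: [0.6357, -0.0112, 0.0422]
tool_rot: [2.258, -2.184, 0.017]
contact_force: [0.7, 0.3, -4.3]
width: 0.661
```

```bash
python3 g.py 640 -9.5 44 -88
```

```text
t 9.5 tcp [636. -11.  42.] psi -88.1 -> [-0.04 -0.11 -0.04] roll -0.01 w 61.5 F [ 0.7  0.3 -4.3]
```

{"fn": "play_rows", "kwargs": {"moves": [{"gripper":-1,"x":-0.03,"y":-0.05,"z":0,"roll":0},{"gripper":-1,"x":-0.03,"y":-0.05,"z":0.03,"roll":0},{"gripper":0.9,"x":-0.03,"y":-0.05,"z":0.03,"roll":0},{"gripper":0.9,"x":-0.03,"y":-0.05,"z":0.03,"roll":0},{"gripper":0.9,"x":-0.03,"y":-0.05,"z":0.03,"roll":0},{"gripper":0.9,"x":-0.03,"y":0.3,"z":0,"roll":0},{"gripper":0.9,"x":-0.03,"y":1.2,"z":-1.2,"roll":0},{"gripper":0.9,"x":-0.03,"y":2.2,"z":-2.5,"roll":0},{"gripper":1,"x":-0.03,"y":3.4,"z":-2.5,"roll":0},{"gripper":1,"x":-0.03,"y":3.75,"z":-2.5,"roll":0}]}}

```text
time: 10.78
tcp_pos: [0.4833, -0.0142, 0.1419]
tool_rot: [-2.258, 2.184, -0.019]
contact_force: [-0.1, -0.1, 0.1]
width: 1.0
```

```bash
python3 g.py 483 -12 26 -88; python3 look.py t3; python3 - <<'E'
from h import *
p,d=vision.grab_frame("scene"); cv2.imwrite("pics/s3.png",cv2.resize(p[150:340,140:380],None,fx=3.2,fy=3.2))
E
```

```text
t 10.8 tcp [483. -14. 142.] psi -88.1 -> [-0.08  0.03  2.9 ] roll -0.01 w 93.0 F [-0.1 -0.1  0.1]
tray [ 562. -410.] [65. 64.] 75 0.075 503 (175, 410)
tray [ 558. -300.] [65. 65.] 41 0.075 485 (177, 370)
tray [ 455. -411.] [54. 55.] 5 0.066 449 (213, 412)
rack [636. -10.] [61. 54.] 89 0.065 415 (150, 266)
rack [ 602. -118.] [52. 54.] 89 0.082 419 (161, 305)
bin [589. 369.] [ 12. 217.] 0 0.046 338 (170, 134)
bin [387. 369.] [219.   8.] 89 0.046 291 (241, 133)
```

View pics/s3.png

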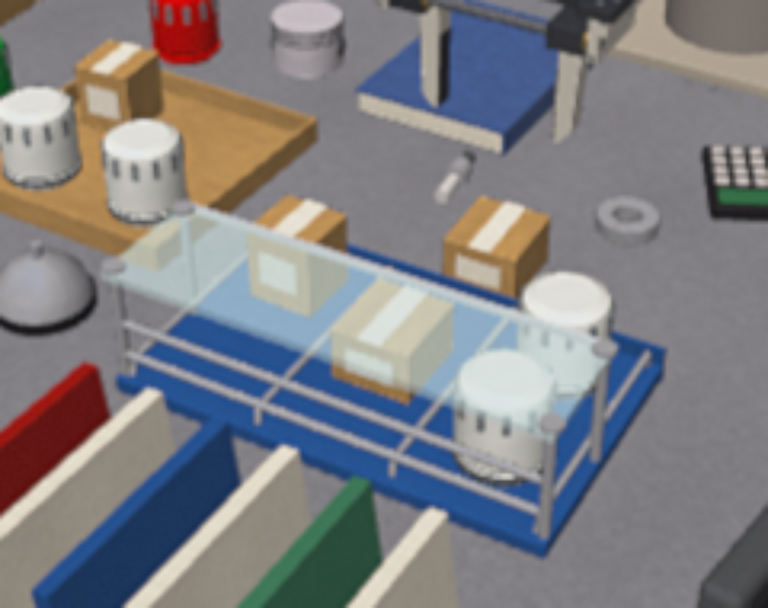

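{"fn": "play_rows", "kwargs": {"moves": [{"gripper":1,"x":-0.07,"y":0.03,"z":1.5,"roll":0},{"gripper":1,"x":-0.07,"y":0.03,"z":2.7,"roll":0},{"gripper":1,"x":-0.07,"y":0.03,"z":2.93,"roll":0},{"gripper":1,"x":-0.07,"y":0.03,"z":2.93,"roll":0},{"gripper":-1,"x":-0.07,"y":0.03,"z":2.93,"roll":0},{"gripper":-1,"x":-0.07,"y":0.03,"z":2.93,"roll":0},{"gripper":-1,"x":-0.07,"y":0.03,"z":2.93,"roll":0},{"gripper":-1,"x":-0.07,"y":0.03,"z":2.93,"roll":0},{"gripper":-1,"x":-0.07,"y":0.03,"z":2.0,"roll":0},{"gripper":-1,"x":-0.07,"y":0.03,"z":1.95,"roll":0}]}}

```text
time: 12.12
tcp_pos: [0.4854, -0.0123, 0.0656]
tool_rot: [-2.256, 2.182, -0.024]
contact_force: [0.6, -0.1, -4.1]
width: 0.664
```

```bash
python3 g.py 565 -11.5 62 -88; python3 g.py 628 -9.5 62 -88
```

```text
t 12.1 tcp [485. -12.  66.] psi -88.1 -> [ 0.04 -1.99  0.12] roll -0.01 w 61.7 F [ 0.6 -0.1 -4.1]
t 12.1 tcp [485. -12.  66.] psi -88.1 -> [ 0.05 -3.56  0.14] roll -0.01 w 61.7 F [ 0.6 -0.1 -4.1]
```

{"fn": "play_rows", "kwargs": {"moves": [{"gripper":-1,"x":0.04,"y":-1.2,"z":0.05,"roll":0},{"gripper":-1,"x":0.04,"y":-2.0,"z":0.05,"roll":0},{"gripper":-1,"x":0.04,"y":-2.4,"z":0.05,"roll":0},{"gripper":-1,"x":0.04,"y":-2.8,"z":0.05,"roll":0},{"gripper":-1,"x":0.05,"y":-3.2,"z":0.05,"roll":0},{"gripper":-1,"x":0.05,"y":-3.5,"z":0.05,"roll":0},{"gripper":-1,"x":0.05,"y":-3.6,"z":0.05,"roll":0},{"gripper":-1,"x":0.05,"y":-3.6,"z":0.05,"roll":0}]}}

```text
time: 13.12
tcp_pos: [0.6292, -0.0095, 0.0649]
tool_rot: [-2.257, 2.182, -0.024]
contact_force: [-0.2, -0.4, -3.4]
width: 0.664
```

```bash
python3 g.py 598 -11 45 -88; python3 look.py t4; python3 - <<'E'
from h import *
p=cv2.imread("pics/t4.png"); cv2.imwrite("pics/t4c.png",cv2.resize(p[90:210,190:350],None,fx=4,fy=4,interpolation=cv2.INTER_CUBIC))
p,d=vision.grab_frame("scene"); cv2.imwrite("pics/s4.png",cv2.resize(p[180:320,140:380],None,fx=3.2,fy=3.2))
E
```

```text
t 13.1 tcp [629.  -9.  65.] psi -88.1 -> [0.01 0.79 0.49] roll -0.01 w 61.8 F [-0.2 -0.4 -3.4]
tray [ 561. -410.] [65. 65.] 79 0.075 503 (175, 411)
tray [ 558. -300.] [65. 65.] 41 0.075 483 (177, 370)
tray [ 455. -411.] [54. 55.] 6 0.067 449 (213, 412)
rack [ 602. -118.] [52. 54.] 89 0.082 387 (161, 306)
rack [604.  -4.] [21. 47.] 1 0.084 156 (161, 263)
rack [582.  83.] [32. 56.] 77 0.09 228 (168, 231)
bin [589. 370.] [ 11. 219.] 0 0.046 336 (170, 133)
bin [387. 370.] [218.   8.] 89 0.046 290 (241, 132)
```

View pics/s4.png

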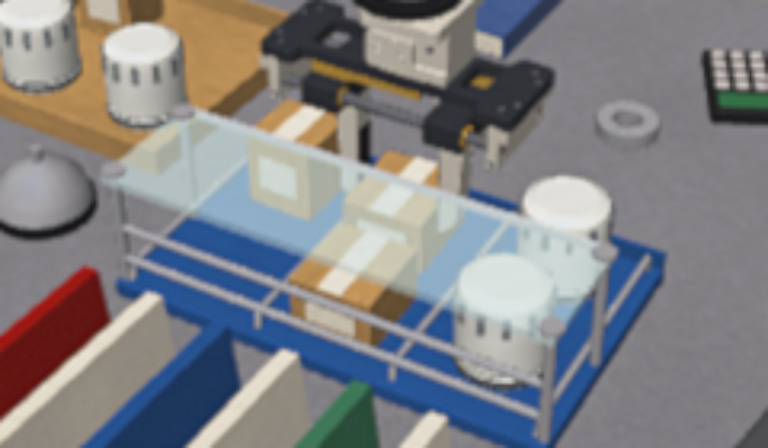

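{"fn": "play_rows", "kwargs": {"moves": [{"gripper":-1,"x":0,"y":0.4,"z":0,"roll":0},{"gripper":-1,"x":0,"y":0.72,"z":0,"roll":0},{"gripper":-1,"x":0,"y":0.72,"z":0.3,"roll":0},{"gripper":-1,"x":0,"y":0.72,"z":0.47,"roll":0},{"gripper":-1,"x":0,"y":0.72,"z":0.52,"roll":0},{"gripper":-1,"x":0,"y":0.72,"z":0.52,"roll":0},{"gripper":0.9,"x":0,"y":0.72,"z":0.52,"roll":0},{"gripper":0.9,"x":0,"y":0.72,"z":0.52,"roll":0},{"gripper":0.9,"x":0,"y":0.72,"z":0.52,"roll":0},{"gripper":0.9,"x":0,"y":0.72,"z":-0.6,"roll":0},{"gripper":0.9,"x":0,"y":0.72,"z":-2.1,"roll":0},{"gripper":0.9,"x":0,"y":0.72,"z":-2.5,"roll":0}]}}

```text
time: 14.72
tcp_pos: [0.6018, -0.0098, 0.1701]
tool_rot: [-2.253, 2.179, -0.033]
contact_force: [0.4, -0.2, 0.3]
width: 0.943
```

```bash
python3 g.py 602 -118 44 -88; python3 g.py 602 -118 150 -88
```

```text
t 14.7 tcp [602. -10. 170.] psi -88.1 -> [2.67 0.15 3.18] roll -0.01 w 87.7 F [ 0.4 -0.2  0.3]
t 14.7 tcp [602. -10. 170.] psi -88.1 -> [2.7  0.1  0.53] roll -0.01 w 87.7 F [ 0.4 -0.2  0.3]
```

{"fn": "play_rows", "kwargs": {"moves": [{"gripper":0.8,"x":1.4,"y":0.05,"z":0.3,"roll":0},{"gripper":0.8,"x":2.65,"y":0.1,"z":0.5,"roll":0},{"gripper":0.8,"x":2.68,"y":0.12,"z":0.6,"roll":0},{"gripper":0.8,"x":2.67,"y":0.15,"z":2.0,"roll":0},{"gripper":0.8,"x":2.67,"y":0.15,"z":3.0,"roll":0},{"gripper":0.8,"x":2.67,"y":0.15,"z":3.15,"roll":0},{"gripper":-1,"x":2.67,"y":0.15,"z":3.15,"roll":0},{"gripper":-1,"x":2.67,"y":0.15,"z":3.15,"roll":0},{"gripper":-1,"x":2.67,"y":0.15,"z":3.15,"roll":0},{"gripper":-1,"x":2.67,"y":0.15,"z":3.15,"roll":0},{"gripper":-1,"x":2.67,"y":0.15,"z":2.3,"roll":0},{"gripper":-1,"x":2.67,"y":0.15,"z":1.9,"roll":0}]}}

```text
time: 16.23
tcp_pos: [0.6017, -0.1177, 0.0969]
tool_rot: [-2.252, 2.178, -0.036]
contact_force: [0.7, -0.3, -2.6]
width: 0.58
```

```bash
python3 g.py 485 -120 26 -88
```

```text
t 16.2 tcp [ 602. -118.   97.] psi -88.1 -> [-0.06  2.96  1.71] roll -0.01 w 53.9 F [ 0.7 -0.3 -2.6]
```

{"fn": "play_rows", "kwargs": {"moves": [{"gripper":-1,"x":0,"y":1.4,"z":0,"roll":0},{"gripper":-1,"x":-0.05,"y":2.8,"z":0,"roll":0},{"gripper":-1,"x":-0.06,"y":2.96,"z":0.8,"roll":0},{"gripper":-1,"x":-0.06,"y":2.96,"z":1.5,"roll":0},{"gripper":-1,"x":-0.06,"y":2.96,"z":1.74,"roll":0},{"gripper":-1,"x":-0.06,"y":2.96,"z":1.74,"roll":0},{"gripper":0.9,"x":-0.06,"y":2.96,"z":1.74,"roll":0},{"gripper":0.9,"x":-0.06,"y":2.96,"z":1.74,"roll":0},{"gripper":0.9,"x":-0.06,"y":2.96,"z":1.74,"roll":0},{"gripper":0.9,"x":-0.06,"y":2.96,"z":0.4,"roll":0},{"gripper":0.9,"x":-0.06,"y":2.96,"z":-1.0,"roll":0},{"gripper":0.9,"x":-0.06,"y":2.96,"z":-1.5,"roll":0}]}}

```text
time: 17.73
tcp_pos: [0.484, -0.1194, 0.1587]
tool_rot: [-2.25, 2.176, -0.045]
contact_force: [0.5, 0.5, -0.4]
width: 0.954
```

```bash
python3 look.py t5; python3 g.py 447 -412 110 -84;python3 g.py 447 -412 30 -84
```

```text
tray [ 561. -410.] [64. 64.] 80 0.075 509 (175, 410)
tray [ 558. -306.] [65. 57.] 8 0.075 378 (176, 373)
tray [ 455. -411.] [54. 55.] 6 0.066 447 (213, 412)
rack [605. -11.] [70. 62.] 2 0.065 557 (161, 266)
rack [590.  97.] [64. 65.] 17 0.09 484 (166, 226)
bin [589. 370.] [218.  11.] 90 0.045 335 (170, 133)
bin [387. 370.] [219.   8.] 89 0.046 292 (241, 132)
t 17.8 tcp [ 485. -120.  160.] psi -88.1 -> [7.26 1.22 1.32] roll -0.51 w 88.7 F [ 0.7 -0.8  2.4]
t 17.8 tcp [ 485. -120.  160.] psi -88.1 -> [7.23 1.28 3.32] roll -0.51 w 88.7 F [ 0.7 -0.8  2.4]
```

{"fn": "play_rows", "kwargs": {"moves": [{"gripper":0.8,"x":7.26,"y":1.22,"z":0.5,"roll":-0.5},{"gripper":0.8,"x":7.26,"y":1.22,"z":0.5,"roll":-0.5},{"gripper":0.8,"x":7.26,"y":1.22,"z":0.5,"roll":-0.5},{"gripper":0.8,"x":7.26,"y":1.22,"z":0.5,"roll":-0.5},{"gripper":0.8,"x":7.26,"y":1.22,"z":0.8,"roll":-0.5},{"gripper":0.8,"x":7.26,"y":1.22,"z":1.3,"roll":-0.5},{"gripper":0.8,"x":7.26,"y":1.22,"z":1.3,"roll":-0.5}]}}

```text
time: 18.65
tcp_pos: [0.4456, -0.4099, 0.1071]
tool_rot: [-2.324, 2.096, -0.039]
contact_force: [-0.9, 0.4, -0.7]
width: 0.9
```

```bash
python3 g.py 447 -412 30 -84
```

```text
t 18.6 tcp [ 446. -410.  107.] psi -84.1 -> [0.04 0.02 1.93] roll -0.01 w 83.7 F [-0.9  0.4 -0.7]
```

{"fn": "play_rows", "kwargs": {"moves": [{"gripper":0.8,"x":0.04,"y":0.02,"z":1.0,"roll":0},{"gripper":0.8,"x":0.04,"y":0.02,"z":1.9,"roll":0},{"gripper":0.8,"x":0.04,"y":0.02,"z":1.93,"roll":0},{"gripper":-1,"x":0.04,"y":0.02,"z":1.93,"roll":0},{"gripper":-1,"x":0.04,"y":0.02,"z":1.93,"roll":0},{"gripper":-1,"x":0.04,"y":0.02,"z":1.93,"roll":0},{"gripper":-1,"x":0.04,"y":0.02,"z":1.93,"roll":0},{"gripper":-1,"x":0.04,"y":0.02,"z":1,"roll":0},{"gripper":-1,"x":0.04,"y":0.02,"z":-0.5,"roll":0},{"gripper":-1,"x":0.04,"y":0.02,"z":-1.8,"roll":0}]}}

```text
time: 19.9
tcp_pos: [0.4428, -0.411, 0.1808]
tool_rot: [-2.324, 2.097, -0.039]
contact_force: [1.2, 0.2, -2.1]
width: 0.579
```

```bash
python3 g.py 595 -116 175 -88
```

```text
t 19.9 tcp [ 443. -411.  181.] psi -84.1 -> [-6.95 -4.54  0.19] roll 0.48 w 53.8 F [ 1.2  0.2 -2.1]
```

{"fn": "play_rows", "kwargs": {"moves": [{"gripper":-1,"x":-6.95,"y":-4.5,"z":0,"roll":0.48},{"gripper":-1,"x":-6.95,"y":-4.5,"z":0,"roll":0.48},{"gripper":-1,"x":-6.95,"y":-4.5,"z":0,"roll":0.48},{"gripper":-1,"x":-6.95,"y":-4.5,"z":0,"roll":0.48},{"gripper":-1,"x":-6.95,"y":-4.5,"z":0,"roll":0.48},{"gripper":-1,"x":-6.95,"y":-4.5,"z":0,"roll":0.48},{"gripper":-1,"x":-6.95,"y":-4.5,"z":0,"roll":0.48},{"gripper":-1,"x":-6.95,"y":-4.5,"z":0.8,"roll":0.48}]}}

```text
time: 20.9
tcp_pos: [0.596, -0.1181, 0.1533]
tool_rot: [-2.249, 2.172, -0.047]
contact_force: [0.1, -0.0, -1.7]
width: 0.581
```

```bash
python3 look.py t6; python3 g.py 592 -116 51 -88; python3 g.py 642 -114 51 -88; python3 g.py 642 -114 46 -88
```

```text
tray [ 561. -411.] [65. 65.] 44 0.075 506 (175, 411)
tray [ 558. -300.] [64. 65.] 72 0.075 482 (177, 370)
front [ 483. -120.] [53. 54.] 90 0.062 408 (204, 306)
rack [610.  18.] [20. 67.] 73 0.064 94 (157, 257)
rack [590.  98.] [65. 64.] 44 0.09 487 (166, 227)
bin [589. 371.] [217.  11.] 90 0.045 338 (170, 133)
bin [387. 370.] [219.   8.] 89 0.046 290 (241, 132)
t 20.9 tcp [ 592. -117.  146.] psi -88.0 -> [-0.06  0.06  2.37] roll -0.0 w 53.9 F [-2.1  0.2 -5.7]
t 20.9 tcp [ 592. -117.  146.] psi -88.0 -> [-0.06 -1.19  2.4 ] roll -0.0 w 53.9 F [-2.1  0.2 -5.7]
t 20.9 tcp [ 592. -117.  146.] psi -88.0 -> [-0.06 -1.19  2.53] roll -0.0 w 53.9 F [-2.1  0.2 -5.7]
```

{"fn": "play_rows", "kwargs": {"moves": [{"gripper":-1,"x":-0.06,"y":0.06,"z":1.3,"roll":0},{"gripper":-1,"x":-0.06,"y":0.06,"z":2.3,"roll":0},{"gripper":-1,"x":-0.06,"y":0.06,"z":2.4,"roll":0},{"gripper":-1,"x":-0.06,"y":-0.5,"z":2.4,"roll":0},{"gripper":-1,"x":-0.06,"y":-1.1,"z":2.4,"roll":0},{"gripper":-1,"x":-0.06,"y":-1.19,"z":2.4,"roll":0},{"gripper":-1,"x":-0.06,"y":-1.19,"z":2.45,"roll":0}]}}

```text
time: 21.82
tcp_pos: [0.6418, -0.1149, 0.0499]
tool_rot: [-2.251, 2.176, -0.034]
contact_force: [0.5, 0.8, -2.2]
width: 0.579
```

```bash
python3 g.py 642 -114 46 -88
```

```text
t 21.8 tcp [ 642. -115.   50.] psi -88.1 -> [-0.02 -0.    0.1 ] roll -0.01 w 53.8 F [ 0.5  0.8 -2.2]
```

{"fn": "play_rows", "kwargs": {"moves": [{"gripper":-1,"x":-0.02,"y":0,"z":0.1,"roll":0},{"gripper":-1,"x":-0.02,"y":0,"z":0.13,"roll":0},{"gripper":0.9,"x":-0.02,"y":0,"z":0.13,"roll":0},{"gripper":0.9,"x":-0.02,"y":0,"z":0.13,"roll":0},{"gripper":0.9,"x":-0.02,"y":0,"z":0.13,"roll":0},{"gripper":0.9,"x":-0.02,"y":0.5,"z":0,"roll":0},{"gripper":0.9,"x":-0.02,"y":1.5,"z":-1.0,"roll":0},{"gripper":0.9,"x":-0.02,"y":2.5,"z":-2.2,"roll":0},{"gripper":0.9,"x":-0.02,"y":3.6,"z":-2.2,"roll":0},{"gripper":0.9,"x":-0.02,"y":3.95,"z":-2.2,"roll":0}]}}

```text
time: 23.08
tcp_pos: [0.4802, -0.1188, 0.1347]
tool_rot: [-2.251, 2.177, -0.035]
contact_force: [0.3, -0.2, 0.2]
width: 0.948
```

```bash
python3 g.py 484 -120 26 -88; python3 look.py t7
```

```text
t 23.1 tcp [ 480. -119.  135.] psi -88.1 -> [ 0.01 -0.03  2.72] roll -0.01 w 88.2 F [ 0.3 -0.2  0.2]
tray [ 561. -410.] [64. 65.] 77 0.075 508 (175, 410)
tray [ 558. -303.] [64. 59.] 11 0.075 426 (176, 372)
rack [ 641. -115.] [39. 54.] 3 0.082 299 (146, 304)
rack [605. -11.] [69. 62.] 2 0.064 563 (161, 266)
rack [590.  98.] [65. 65.] 13 0.091 487 (166, 227)
bin [589. 370.] [219.  11.] 90 0.045 338 (170, 133)
bin [387. 370.] [220.   8.] 89 0.046 294 (241, 133)
```

{"fn": "play_rows", "kwargs": {"moves": [{"gripper":0.9,"x":0,"y":-0.08,"z":1.4,"roll":0},{"gripper":0.9,"x":0,"y":-0.08,"z":2.6,"roll":0},{"gripper":0.9,"x":0,"y":-0.08,"z":2.75,"roll":0},{"gripper":-1,"x":0,"y":-0.08,"z":2.75,"roll":0},{"gripper":-1,"x":0,"y":-0.08,"z":2.75,"roll":0},{"gripper":-1,"x":0,"y":-0.08,"z":2.75,"roll":0},{"gripper":-1,"x":0,"y":-0.08,"z":2.75,"roll":0},{"gripper":-1,"x":0,"y":-0.08,"z":2.0,"roll":0},{"gripper":-1,"x":0,"y":-0.08,"z":1.7,"roll":0}]}}

```text
time: 24.25
tcp_pos: [0.4851, -0.1195, 0.068]
tool_rot: [-2.251, 2.176, -0.037]
contact_force: [-0.1, -0.4, -2.2]
width: 0.58
```

```bash
python3 g.py 586 -116 49 -88; python3 g.py 640 -114 49 -88
```

```text
t 24.2 tcp [ 485. -120.   68.] psi -88.1 -> [-0.01 -2.51  0.54] roll -0.01 w 53.9 F [-0.1 -0.4 -2.2]
t 24.2 tcp [ 485. -120.   68.] psi -88.1 -> [-0.01 -3.86  0.57] roll -0.01 w 53.9 F [-0.1 -0.4 -2.2]
```

{"fn": "play_rows", "kwargs": {"moves": [{"gripper":-1,"x":0,"y":-1.3,"z":0,"roll":0},{"gripper":-1,"x":0,"y":-2.4,"z":0,"roll":0},{"gripper":-1,"x":0,"y":-2.5,"z":0.3,"roll":0},{"gripper":-1,"x":0,"y":-2.5,"z":0.52,"roll":0},{"gripper":-1,"x":0,"y":-2.8,"z":0.53,"roll":0},{"gripper":-1,"x":0,"y":-3.2,"z":0.54,"roll":0},{"gripper":-1,"x":0,"y":-3.6,"z":0.55,"roll":0},{"gripper":-1,"x":0,"y":-3.86,"z":0.55,"roll":0},{"gripper":-1,"x":0,"y":-3.86,"z":0.55,"roll":0}]}}

```text
time: 25.38
tcp_pos: [0.6404, -0.1146, 0.0499]
tool_rot: [-2.25, 2.176, -0.038]
contact_force: [-1.1, -0.8, -2.3]
width: 0.578
```

```bash
python3 g.py 604 -115.5 46 -88; python3 - <<'E'
from h import *
p,d=vision.grab_frame("scene"); cv2.imwrite("pics/s8.png",cv2.resize(p[180:320,140:380],None,fx=3.2,fy=3.2))
E
```

```text
t 25.4 tcp [ 640. -115.   50.] psi -88.1 -> [-0.01  0.91  0.08] roll -0.01 w 53.8 F [-1.1 -0.8 -2.3]
```

View pics/s8.png

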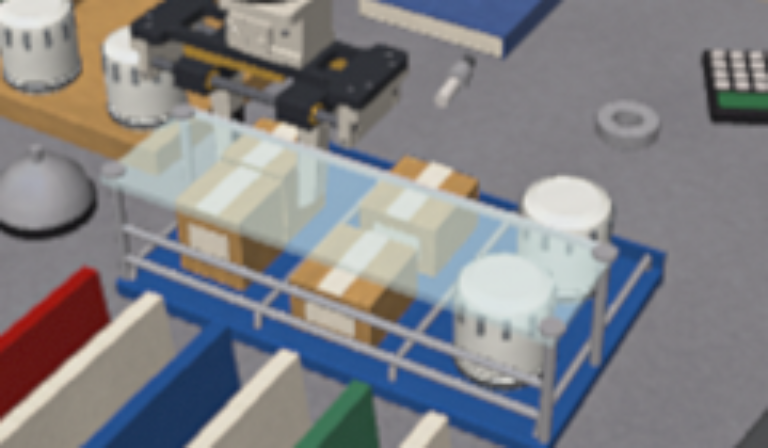

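New tall is upright and under the glass. Old flat and both left-lane cans are in place. Next I back off and set old_tall down.

{"fn": "play_rows", "kwargs": {"moves": [{"gripper":-1,"x":0,"y":0.5,"z":0,"roll":0},{"gripper":-1,"x":0,"y":0.91,"z":0,"roll":0},{"gripper":-1,"x":0,"y":0.91,"z":0.1,"roll":0},{"gripper":-1,"x":0,"y":0.91,"z":0.12,"roll":0},{"gripper":-1,"x":0,"y":0.91,"z":0.12,"roll":0},{"gripper":0.9,"x":0,"y":0.91,"z":0.12,"roll":0},{"gripper":0.9,"x":0,"y":0.91,"z":0.12,"roll":0},{"gripper":0.9,"x":0,"y":0.91,"z":0.12,"roll":0},{"gripper":0.9,"x":0,"y":0.91,"z":-1.2,"roll":0},{"gripper":0.9,"x":0,"y":0.91,"z":-2.7,"roll":0},{"gripper":0.9,"x":0,"y":0.91,"z":-3.0,"roll":0}]}}

```text
time: 26.8
tcp_pos: [0.6036, -0.1155, 0.1749]
tool_rot: [-2.247, 2.173, -0.049]
contact_force: [-0.4, -0.7, -0.0]
width: 0.947
```

```bash
python3 look.py t8; python3 g.py 558 -300 160 -88;
```

```text
tray [ 561. -410.] [65. 64.] 76 0.075 508 (175, 410)
tray [ 557. -300.] [64. 65.] 12 0.075 484 (177, 370)
rack [590.  98.] [65. 64.] 43 0.09 482 (166, 227)
rack [ 590. -117.] [31. 54.] 2 0.082 257 (165, 304)
rack [587. -33.] [31. 20.] 0 0.064 68 (168, 274)
bin [589. 370.] [218.  11.] 90 0.045 335 (170, 133)
bin [387. 370.] [218.   8.] 89 0.046 293 (241, 133)
t 26.9 tcp [ 603. -115.  174.] psi -88.1 -> [4.57 1.29 0.37] roll -0.01 w 88.4 F [ 0.2 -0.7  0.7]
```

{"fn": "play_rows", "kwargs": {"moves": [{"gripper":1,"x":4.57,"y":1.29,"z":0.3,"roll":0},{"gripper":1,"x":4.57,"y":1.29,"z":0.3,"roll":0},{"gripper":1,"x":4.57,"y":1.29,"z":0.3,"roll":0},{"gripper":1,"x":4.57,"y":1.29,"z":0.8,"roll":0},{"gripper":1,"x":4.57,"y":1.29,"z":1.2,"roll":0},{"gripper":1,"x":4.57,"y":1.29,"z":1.2,"roll":0}]}}

```text
time: 27.6
tcp_pos: [0.5579, -0.2977, 0.123]
tool_rot: [-2.25, 2.173, -0.038]
contact_force: [-0.6, 0.9, 0.8]
width: 1.004
```

```bash
python3 g.py 558 -300 48 -88; python3 look.py t9
```

```text
t 27.6 tcp [ 558. -298.  123.] psi -88.0 -> [0.04 0.05 1.88] roll -0.0 w 93.4 F [-0.6  0.9  0.8]
tray [ 537. -410.] [58. 17.] 86 0.069 92 (183, 410)
tray [ 534. -310.] [17. 36.] 2 0.073 69 (185, 374)
rack [605. -11.] [69. 62.] 2 0.064 563 (161, 266)
rack [ 601. -116.] [55. 54.] 3 0.083 426 (161, 304)
rack [590.  98.] [65. 64.] 43 0.09 485 (166, 227)
bin [589. 371.] [218.  11.] 90 0.045 342 (170, 133)
bin [387. 369.] [218.   8.] 89 0.046 286 (241, 133)
```

{"fn": "play_rows", "kwargs": {"moves": [{"gripper":1,"x":0.04,"y":0.05,"z":1.0,"roll":0},{"gripper":1,"x":0.04,"y":0.05,"z":1.8,"roll":0},{"gripper":1,"x":0.04,"y":0.05,"z":1.85,"roll":0},{"gripper":-1,"x":0.04,"y":0.05,"z":1.85,"roll":0},{"gripper":-1,"x":0.04,"y":0.05,"z":1.85,"roll":0},{"gripper":-1,"x":0.04,"y":0.05,"z":1.85,"roll":0},{"gripper":-1,"x":0.04,"y":0.05,"z":1.85,"roll":0},{"gripper":-1,"x":0.04,"y":0.05,"z":1.0,"roll":0},{"gripper":-1,"x":0.04,"y":0.05,"z":-0.5,"roll":0},{"gripper":-1,"x":0.04,"y":0.05,"z":-2.0,"roll":0},{"gripper":-1,"x":0.04,"y":0.05,"z":-2.4,"roll":0}]}}

```text
time: 29.02
tcp_pos: [0.5559, -0.3003, 0.2261]
tool_rot: [-2.249, 2.171, -0.054]
contact_force: [-0.1, -0.0, -3.6]
width: 0.702
```

```bash
python3 g.py 490 -290 220 -88; python3 g.py 525 415 220 -88
```

```text
t 29.0 tcp [ 556. -300.  226.] psi -88.0 -> [-0.32  1.64  0.09] roll 0.0 w 65.3 F [-0.1 -0.  -3.6]
t 29.0 tcp [ 556. -300.  226.] psi -88.0 -> [-17.9    0.14  -0.11] roll 0.0 w 65.3 F [-0.1 -0.  -3.6]
```

{"fn": "play_rows", "kwargs": {"moves": [{"gripper":-1,"x":-17.9,"y":0.14,"z":0,"roll":0},{"gripper":-1,"x":-17.9,"y":0.14,"z":0,"roll":0},{"gripper":-1,"x":-17.9,"y":0.14,"z":0,"roll":0},{"gripper":-1,"x":-17.9,"y":0.14,"z":0,"roll":0},{"gripper":-1,"x":-17.9,"y":0.14,"z":0,"roll":0},{"gripper":-1,"x":-17.9,"y":0.14,"z":0,"roll":0},{"gripper":-1,"x":-17.9,"y":0.14,"z":0,"roll":0},{"gripper":-1,"x":-17.9,"y":0.14,"z":0,"roll":0},{"gripper":-1,"x":-17.9,"y":0.14,"z":0,"roll":0},{"gripper":-1,"x":-17.9,"y":0.14,"z":0,"roll":0},{"gripper":-1,"x":-17.9,"y":0.14,"z":0,"roll":0},{"gripper":-1,"x":-17.9,"y":0.14,"z":0,"roll":0}]}}

```text
time: 30.52
tcp_pos: [0.523, 0.4178, 0.2123]
tool_rot: [-2.255, 2.17, -0.052]
contact_force: [1.3, 0.1, -3.5]
width: 0.707
```

```bash
python3 g.py 528 415 52 -88
```

```text
t 30.5 tcp [523. 418. 212.] psi -87.8 -> [0.01 0.   4.01] roll 0.02 w 65.7 F [ 1.3  0.1 -3.5]
```

{"fn": "play_rows", "kwargs": {"moves": [{"gripper":-1,"x":0,"y":0,"z":1.3,"roll":0},{"gripper":-1,"x":0,"y":0,"z":2.7,"roll":0},{"gripper":-1,"x":0,"y":0,"z":3.7,"roll":0},{"gripper":-1,"x":0,"y":0,"z":4.05,"roll":0},{"gripper":-1,"x":0,"y":0,"z":4.08,"roll":0},{"gripper":-1,"x":0,"y":0,"z":4.08,"roll":0},{"gripper":0.9,"x":0,"y":0,"z":4.08,"roll":0},{"gripper":0.9,"x":0,"y":0,"z":4.08,"roll":0},{"gripper":0.9,"x":0,"y":0,"z":4.08,"roll":0},{"gripper":0.9,"x":0,"y":0,"z":2.8,"roll":0},{"gripper":0.9,"x":0,"y":0,"z":1.3,"roll":0},{"gripper":0.9,"x":0,"y":0,"z":0,"roll":0}]}}

```text
time: 32.02
tcp_pos: [0.5231, 0.4181, 0.2148]
tool_rot: [-2.254, 2.169, -0.052]
contact_force: [0.4, 0.9, 0.6]
width: 0.946
```

```bash
python3 look.py t10; python3 g.py 561 -410 190 -88
```

```text
tray [ 561. -410.] [65. 65.] 78 0.075 505 (175, 410)
rack [605. -11.] [70. 62.] 2 0.065 567 (161, 266)
rack [ 601. -116.] [55. 54.] 2 0.083 430 (161, 304)
rack [590.  98.] [65. 64.] 43 0.091 484 (166, 226)
bin [588. 355.] [ 11. 186.] 0 0.045 294 (170, 139)
bin [521. 408.] [57. 65.] 73 0.073 502 (193, 116)
bin [387. 370.] [219.   8.] 89 0.046 293 (241, 133)
t 32.1 tcp [526. 420. 224.] psi -87.8 -> [20.76 -0.05  1.04] roll 0.02 w 88.2 F [0.4 0.7 6.3]
```

{"fn": "play_rows", "kwargs": {"moves": [{"gripper":1,"x":20.76,"y":0,"z":0.3,"roll":0},{"gripper":1,"x":20.76,"y":0,"z":0.3,"roll":0},{"gripper":1,"x":20.76,"y":0,"z":0.3,"roll":0},{"gripper":1,"x":20.76,"y":0,"z":0.3,"roll":0},{"gripper":1,"x":20.76,"y":0,"z":0.3,"roll":0},{"gripper":1,"x":20.76,"y":0,"z":0.3,"roll":0},{"gripper":1,"x":20.76,"y":0,"z":0.3,"roll":0},{"gripper":1,"x":20.76,"y":0,"z":0.3,"roll":0},{"gripper":1,"x":20.76,"y":0,"z":0.3,"roll":0},{"gripper":1,"x":20.76,"y":0,"z":0.3,"roll":0},{"gripper":1,"x":20.76,"y":0,"z":0.3,"roll":0},{"gripper":1,"x":20.76,"y":0,"z":0.3,"roll":0}]}}

```text
time: 33.58
tcp_pos: [0.5545, -0.3336, 0.2189]
tool_rot: [-2.246, 2.161, -0.056]
contact_force: [1.3, -0.4, 1.0]
width: 1.003
```

```bash
python3 look.py t11; python3 g.py 561 -410 120 -88;python3 g.py 561 -410 49 -88
```

```text
tray [ 541. -415.] [24. 50.] 9 0.074 155 (181, 413)
rack [605. -11.] [69. 62.] 2 0.064 565 (161, 266)
rack [ 602. -116.] [54. 54.] 2 0.082 430 (161, 304)
rack [591.  98.] [64. 65.] 19 0.09 485 (166, 226)
bin [589. 370.] [219.  11.] 90 0.045 343 (170, 133)
bin [505. 390.] [66. 65.] 72 0.074 543 (199, 123)
bin [387. 369.] [217.   8.] 89 0.046 292 (241, 133)
t 33.6 tcp [ 553. -341.  218.] psi -88.1 -> [ 1.7  -0.04  2.47] roll -0.01 w 92.8 F [-5.6 -1.4  0.8]
t 33.6 tcp [ 553. -341.  218.] psi -88.1 -> [1.68 0.03 4.24] roll -0.01 w 92.8 F [-5.6 -1.4  0.8]
```

{"fn": "play_rows", "kwargs": {"moves": [{"gripper":1,"x":1.3,"y":0,"z":0.5,"roll":0},{"gripper":1,"x":1.68,"y":0,"z":1.5,"roll":0},{"gripper":1,"x":1.7,"y":0,"z":2.4,"roll":0},{"gripper":1,"x":1.7,"y":-0.02,"z":2.5,"roll":0},{"gripper":1,"x":1.7,"y":-0.02,"z":2.5,"roll":0}]}}

```text
time: 34.25
tcp_pos: [0.5606, -0.4099, 0.1197]
tool_rot: [-2.244, 2.168, -0.059]
contact_force: [-0.2, -0.6, 0.1]
width: 0.999
```

```bash
python3 look.py t12|grep tray; python3 g.py 561 -410 49 -88
```

```text
t 34.3 tcp [ 561. -410.  121.] psi -88.0 -> [-0.03  0.08  1.8 ] roll -0.0 w 92.3 F [-0.4  0.2 -0. ]
```

{"fn": "play_rows", "kwargs": {"moves": [{"gripper":1,"x":0,"y":0.08,"z":1.0,"roll":0},{"gripper":1,"x":0,"y":0.08,"z":1.75,"roll":0},{"gripper":1,"x":0,"y":0.08,"z":1.8,"roll":0},{"gripper":-1,"x":0,"y":0.08,"z":1.8,"roll":0},{"gripper":-1,"x":0,"y":0.08,"z":1.8,"roll":0},{"gripper":-1,"x":0,"y":0.08,"z":1.8,"roll":0},{"gripper":-1,"x":0,"y":0.08,"z":1.8,"roll":0},{"gripper":-1,"x":0,"y":0.08,"z":1.0,"roll":0},{"gripper":-1,"x":0,"y":0.08,"z":-0.5,"roll":0},{"gripper":-1,"x":0,"y":0.08,"z":-2.0,"roll":0},{"gripper":-1,"x":0,"y":0.08,"z":-2.5,"roll":0}]}}

```text
time: 35.67
tcp_pos: [0.555, -0.4105, 0.226]
tool_rot: [-2.244, 2.167, -0.074]
contact_force: [0.6, -0.4, -3.9]
width: 0.704
```

```bash
python3 g.py 445 320 225 -88
```

```text
t 35.7 tcp [ 555. -411.  226.] psi -88.0 -> [-18.34   2.11  -0.43] roll -0.01 w 65.4 F [ 0.6 -0.4 -3.9]
```

{"fn": "play_rows", "kwargs": {"moves": [{"gripper":-1,"x":-18.34,"y":2.11,"z":-0.4,"roll":0},{"gripper":-1,"x":-18.34,"y":2.11,"z":-0.4,"roll":0},{"gripper":-1,"x":-18.34,"y":2.11,"z":-0.4,"roll":0},{"gripper":-1,"x":-18.34,"y":2.11,"z":-0.4,"roll":0},{"gripper":-1,"x":-18.34,"y":2.11,"z":-0.4,"roll":0},{"gripper":-1,"x":-18.34,"y":2.11,"z":-0.4,"roll":0},{"gripper":-1,"x":-18.34,"y":2.11,"z":-0.4,"roll":0},{"gripper":-1,"x":-18.34,"y":2.11,"z":-0.4,"roll":0},{"gripper":-1,"x":-18.34,"y":2.11,"z":-0.4,"roll":0},{"gripper":-1,"x":-18.34,"y":2.11,"z":-0.4,"roll":0},{"gripper":-1,"x":-18.34,"y":2.11,"z":-0.4,"roll":0},{"gripper":-1,"x":-18.34,"y":2.11,"z":-0.4,"roll":0}]}}

```text
time: 37.17
tcp_pos: [0.4432, 0.3217, 0.2213]
tool_rot: [-2.248, 2.168, -0.072]
contact_force: [1.1, -0.4, -3.4]
width: 0.704
```

```bash
python3 look.py t13; python3 g.py 445 320 51 -88
```

```text
rack [605. -11.] [70. 62.] 2 0.064 564 (161, 266)
rack [ 601. -116.] [55. 54.] 3 0.082 427 (161, 304)
rack [590.  98.] [65. 65.] 14 0.091 481 (166, 226)
bin [589. 369.] [218.  11.] 90 0.045 344 (170, 133)
bin [516. 392.] [43. 67.] 12 0.075 327 (195, 122)
bin [387. 363.] [205.   8.] 89 0.046 278 (241, 135)
t 37.2 tcp [442. 327. 221.] psi -87.8 -> [0.1  0.11 4.26] roll 0.02 w 65.9 F [-5.   1.6 -3.8]
```

{"fn": "play_rows", "kwargs": {"moves": [{"gripper":-1,"x":0.1,"y":0.05,"z":1.3,"roll":0},{"gripper":-1,"x":0.1,"y":0.08,"z":2.7,"roll":0},{"gripper":-1,"x":0.1,"y":0.1,"z":3.8,"roll":0},{"gripper":-1,"x":0.1,"y":0.1,"z":4.26,"roll":0},{"gripper":-1,"x":0.1,"y":0.1,"z":4.3,"roll":0},{"gripper":-1,"x":0.1,"y":0.1,"z":4.3,"roll":0},{"gripper":0.9,"x":0.1,"y":0.1,"z":4.3,"roll":0},{"gripper":0.9,"x":0.1,"y":0.1,"z":4.3,"roll":0},{"gripper":0.9,"x":0.1,"y":0.1,"z":4.3,"roll":0},{"gripper":0.9,"x":0.1,"y":0.1,"z":3.0,"roll":0},{"gripper":0.9,"x":0.1,"y":0.1,"z":1.5,"roll":0},{"gripper":0.9,"x":0.1,"y":0.1,"z":0,"roll":0}]}}

```text
time: 38.72
tcp_pos: [0.4375, 0.3224, 0.223]
tool_rot: [-2.248, 2.164, -0.067]
contact_force: [0.6, 0.4, 1.6]
width: 0.952
```

```bash
python3 g.py 390 -180 260 -88
```

```text
t 38.7 tcp [437. 322. 223.] psi -87.8 -> [12.52  1.63 -0.79] roll 0.02 w 88.5 F [0.6 0.4 1.6]
```

Now I move the arm aside for a final look.

{"fn": "play_rows", "kwargs": {"moves": [{"gripper":1,"x":12.5,"y":1.63,"z":-0.8,"roll":0},{"gripper":1,"x":12.5,"y":1.63,"z":-0.8,"roll":0},{"gripper":1,"x":12.5,"y":1.63,"z":-0.8,"roll":0},{"gripper":1,"x":12.5,"y":1.63,"z":-0.8,"roll":0},{"gripper":1,"x":12.5,"y":1.63,"z":-0.8,"roll":0},{"gripper":1,"x":12.5,"y":1.63,"z":-0.8,"roll":0},{"gripper":1,"x":12.5,"y":1.63,"z":-0.8,"roll":0},{"gripper":1,"x":12.5,"y":1.63,"z":-0.8,"roll":0},{"gripper":1,"x":12.5,"y":1.63,"z":-0.8,"roll":0},{"gripper":1,"x":12.5,"y":1.63,"z":-0.8,"roll":0}]}}

```text
time: 39.98
tcp_pos: [0.3898, -0.1792, 0.2606]
tool_rot: [-2.246, 2.166, -0.067]
contact_force: [-0.3, 0.0, 0.6]
width: 1.0
```

```bash
python3 look.py t14; python3 - <<'E'
from h import *
p=cv2.imread("pics/t14.png"); a=cv2.resize(p[90:260,80:360],None,fx=2.8,fy=2.8,interpolation=cv2.INTER_CUBIC); cv2.imwrite("pics/t14c.png",a)
q,d=vision.grab_frame("scene")
for n,P in {"flat front":(662,-8.5),"tall front":(667,-113)}.items():
    print(n,proj("scene",(P[0]/1e3,P[1]/1e3,.02)))
cv2.imwrite("pics/s14.png",cv2.resize(q[130:340,120:520],None,fx=2,fy=2,interpolation=cv2.INTER_CUBIC))
cv2.imwrite("pics/s14c.png",cv2.resize(q[210:310,160:340],None,fx=4.4,fy=4.4,interpolation=cv2.INTER_CUBIC))
E
```

```text
rack [605. -11.] [70. 62.] 2 0.065 566 (161, 266)
rack [ 601. -116.] [54. 54.] 2 0.083 430 (161, 304)
rack [590.  98.] [64. 65.] 15 0.091 485 (166, 226)
bin [589. 370.] [220.  12.] 90 0.045 343 (170, 133)
bin [506. 390.] [65. 65.] 71 0.074 542 (199, 123)
bin [442. 318.] [65. 65.] 14 0.074 521 (221, 148)
bin [387. 370.] [219.   8.] 89 0.046 292 (241, 133)
flat front (np.float64(267.8075728612446), np.float64(258.74556585349103))
tall front (np.float64(254.07145866676376), np.float64(219.47418745122962))
```

View pics/t14c.png

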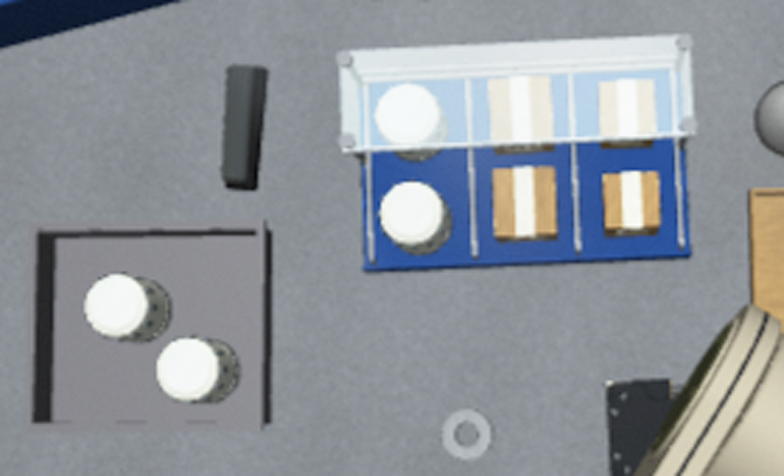

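View pics/s14.png

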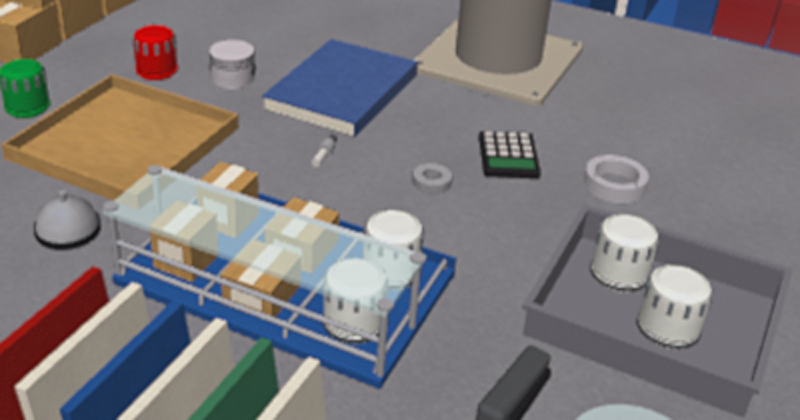

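The top view shows three full lanes: goods under the glass at crop (115,408), (115,520), (110,627) and in front at (212,412), (202,525), (202,631). Both cans stand in the bin and the tray is empty. One last numeric check of the new cartons' front faces.

```bash
python3 - <<'E'
from h import *
p=cv2.imread("pics/t14.png").astype(int); 
for n,c,z in(("flat",258,.064),("tall",298,.082)):
    print(n,[(r,p[r,c].tolist(),round(onplane("top",(r,c),z)[0],3),round(onplane("top",(r,c),.02)[0],3)) for r in range(134,150)])
E
```

```text
flat [(134, [222, 232, 234], np.float64(0.682), np.float64(0.693)), (135, [222, 232, 233], np.float64(0.679), np.float64(0.69)), (136, [221, 232, 233], np.float64(0.676), np.float64(0.687)), (137, [222, 232, 233], np.float64(0.673), np.float64(0.684)), (138, [221, 232, 234], np.float64(0.67), np.float64(0.681)), (139, [222, 232, 234], np.float64(0.668), np.float64(0.678)), (140, [232, 235, 234], np.float64(0.665), np.float64(0.675)), (141, [195, 195, 190], np.float64(0.662), np.float64(0.672)), (142, [110, 115, 115], np.float64(0.659), np.float64(0.669)), (143, [79, 88, 94], np.float64(0.656), np.float64(0.666)), (144, [77, 87, 92], np.float64(0.654), np.float64(0.663)), (145, [131, 95, 79], np.float64(0.651), np.float64(0.661)), (146, [159, 103, 74], np.float64(0.648), np.float64(0.658)), (147, [163, 104, 76], np.float64(0.645), np.float64(0.655)), (148, [161, 103, 74], np.float64(0.642), np.float64(0.652)), (149, [159, 101, 73], np.float64(0.639), np.float64(0.649))]
tall [(134, [225, 235, 237], np.float64(0.676), np.float64(0.691)), (135, [224, 235, 237], np.float64(0.673), np.flo
[... 158 characters left out ...]
, np.float64(0.665), np.float64(0.679)), (139, [200, 199, 192], np.float64(0.662), np.float64(0.676)), (140, [121, 127, 125], np.float64(0.659), np.float64(0.674)), (141, [69, 82, 87], np.float64(0.656), np.float64(0.671)), (142, [50, 67, 78], np.float64(0.653), np.float64(0.668)), (143, [128, 74, 54], np.float64(0.651), np.float64(0.665)), (144, [154, 83, 45], np.float64(0.648), np.float64(0.662)), (145, [155, 83, 45], np.float64(0.645), np.float64(0.659)), (146, [153, 82, 44], np.float64(0.642), np.float64(0.656)), (147, [157, 84, 46], np.float64(0.64), np.float64(0.653)), (148, [157, 84, 46], np.float64(0.637), np.float64(0.65)), (149, [156, 83, 45], np.float64(0.634), np.float64(0.647))]
```

```bash
python3 -c "
from plant import arm; print(arm.finish_job())"
```

```text
the job is handed in; nothing more can be done
None
```

The rack is stocked and I handed the job in at about 40 s of robot time.

- **Middle lane (flat):** the new flat carton is behind the old one and upright, its front face about 9 mm behind the glass edge. The old one stands in the open front at x ≈ 605 mm.
- **Right lane (tall):** the new tall carton is behind the old one and upright, its front face about 10 mm behind the glass edge. The old one stands in front at x ≈ 601 mm.
- **Left lane (can):** it was already full, so both new cans went in the overflow bin. They stand there at (506,390) and (442,318) mm.

**Last checks:** the final pictures show the tray empty and everything on the rack and in the bin upright. The bystanders I could see look unmoved, and no grip slipped.

**One disagreement:** the first bin can read (521,408) mm with the arm partly in view, then (505,390) mm later. Either the first reading was partly blocked or the can was knocked aside; it stayed inside the bin.

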